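# Wet the dispenser dish and unclip the plug cassette over it

### The arm

A 6-joint arm with a two-finger parallel gripper is mounted at the origin on the work surface. World frame = base frame: x ahead of the robot, y to its left, z up, the work surface at z = 0. Lengths are in m, angles in degrees, forces in N, time in s.
With the tool pointing down it reaches from about 0.3 to 0.75 m from the base axis. Payload 8.5 kg.
Tool frame: the origin (TCP) lies at the very end of the fingers, on their centre line; the grasp point (between the pads) lies 19 mm behind it; z points along the fingers, y is the direction in which the jaws open and shut (so a half turn about z gives the same grasp; the last joint's range is limited). The gripper opens to 85 mm and grips with 20 to 120 N. Pads are 22 mm wide; open, the fingers measure 114 mm over their backs; the gripper's body (76 mm by 85 mm) begins 54 mm behind the grasp point. The pads swing forward as they close: fully open they stand 13 mm farther back than shut.
Start: joints at [-81.893, 21.807, 74.336, -0, 83.858, -12.336], TCP at [0.192, -0.515, 0.231] pointing down, gripper open.
Joint ranges: [-178.18, 178.18], [-50.72, 133.34], [12.68, 142.11], [-81.47, 261.47], [9.98, 163.14], [-165.26, 165.26]. Speed limits (degrees/s): [136.94, 136.94, 180, 180, 180, 180].

### API

Orientations are given as a 3x3 rotation matrix whose columns are the frame's x, y, z axes.
In Python, from rig import env, vision, close_job, spotter gives the robot as it stands. The module is installed in compiled form; this text tells all that it offers.
- The arm moves only by the tool jog_arm, never from a script. Its argument "plan" is a list that holds one entry, the list of rows, each a list of 6 numbers: the shift along the tool's x, y, z in units of 40 mm (1.0 is 40 mm), then the turn, a rotation vector about the tool's x, y, z in units of 0.15 rad (1.0 is 0.15 rad). A call has 1 to 10 rows; each row shifts and turns the commanded pose from where the row before left it, along the tool's axes as they then stand; what a row does not reach is not made up. A row lasts 1/10 s, in which the tool goes at most 50 mm and 8.59 degrees, less where a joint would pass 70% of its speed; a pose out of reach is approached as far as the arm can. A call with a number of a shift or a turn outside -1 to 1 is refused whole. A call with a gripper value outside its range is refused whole. "grip" is the opening, from -1 (shut) to 1 (fully open), set as the call begins (left out, the last holds). The fingers move at their own pace and stop on an object; "squeeze" is the grip in N (left out, the last holds). Time passes only in rows, so rows that do not move let the fingers close. It gives the time, the measured TCP pose, the force and the opening at its end, in the units of the state.
- env.observe(): the state, without advancing time (a new reading comes with each control period).
- vision.get_image(name): name is "scene" or "top"; returns (picture, depth): 384x512x3 uint8, red, green, blue; 384x512 float32, m along the optical axis (not along the pixel's ray), 0 where there is no reading.
- vision.camera_info(name): a dict with "fx", "fy", "cx", "cy" (pixels), "rvec" (rotation vector, rad) and "tvec" (3), from world to camera coordinates, as OpenCV has them. Camera axes: x right, y down, z forward; pixel columns grow to the right and rows downward; lengths in m; the calibration is good to about 2 mm. A picture is of the moment at which its call begins. camera_info takes no time and is no camera call.
- close_job(): hands the job in, once; it reports no verdict.
Trained networks look in the newest picture that a camera, given by its name, has taken for a name from the list of things; names that differ only in an ending like _2 or _b are one class to them, and where a whole thing is asked for, a point or a joint stands for the part that bears it (a point fixed in the world has none). Each returns a list of dicts, best first, with "score" (0 to 1); they miss things now and then, are a little off and sometimes report something else, mostly with a low value. They report only what shows in the picture. A call takes as long as a camera call. They do not tell look-alikes from the thing itself.
- spotter.trace(camera, query): "pixels" (384x512 bool, what is visible of it) and "rect" ([left, top, right, bottom] in pixels, round what is visible of it).
The state is a dict: "time_s": time; "q": joint angles; "qvel": joint speeds; "joint_efforts": joint torques, N m; "position": TCP position; "tool_rot": TCP orientation; "ft_force": force on the tool from outside, world axes, zero at the start; "wrist_torque": the same for the moment, N m; "grip_width": finger opening in m.
Only numpy, scipy, OpenCV 4.12 (cv2) and the standard library are available. Lean on these libraries where they do the work, as an engineer would, in place of code of your own. Each camera call takes 0.05 s, during which the arm holds its last target.

### The job

Get the plug cassette ready for wiping: press the dish on top of the alcohol dispenser all the way down and let it come back up, then pinch the two catches on the cassette's long sides together and lift the cassette out of its dock. Carry it over to the dispenser and finish while holding it there, level and still, catches pinched, with its underside centred a few centimetres above the dish and touching nothing. Leave the other things on the bench where they are.

Things in the scene. Friction and masses are not known exactly. Their poses are not given: they have to be found in the camera images.
- dispenser: alcohol dispenser: whitish bottle 74 mm across with a black collar, in a steel holder screwed to the bench (square foot 100 mm). Fixed. Origin: centre of its foot on the bench, z up. On top is a sprung white dish, 60 mm across; the dish's open lid, a 44 mm disc, sticks out level on the +y side (disc centre 58 mm from the axis), its top 4 mm below the dish's, and moves with it.
- pump_top (a point): centre of the dish's flat top face, 135 mm above the bench when up. Press here, straight down.
- pump (a joint): the dish's travel in m: 0 = up, 0.010 = fully down. A spring pushes it back: it starts to move at about 3 N and is down at about 8 N.
- dock: aluminium dock block, 110 (x) x 90 (y) mm, walls 38 mm high, floor 8 mm thick, screwed to the bench. Fixed. Origin: centre of its underside, z up. The cassette stands in its well; a ledge in each long wall traps the hooks of the cassette's catches until both are pressed in about 5 mm. With a catch out the cassette rises only 2 mm.
- cassette: black plug cassette, 84 (x) x 51 (y) mm, about 0.2 kg, a row of six plugs with white tips on top (tips 76 mm above its underside). Origin: centre of its underside, z up. Seated, it is 8 mm above the bench, axes along the dock's, 1.5 mm play. Grey ribbed catch pads stand on its two long sides (+y, -y) at mid-length: 60 mm across both pads at rest, 46 mm fully pinched.
- catch_left (a joint): how far the +y catch is pressed in, m: 0 = out, 0.007 = fully in. Sprung: moves from 2.4 N, fully in at 8 N. Its upright pad is 30 mm wide along x and reaches from 36 to 72 mm above the cassette's underside (seated: 44 to 80 mm above the bench, all above the dock's walls). Grip it there from above.
- catch_right (a joint): the same for the catch and pad on the cassette's -y side.
- cleaver: bystander: steel fibre cleaver, 75 x 60 x 75 mm, loose. Origin: centre of its underside.
- plug_a: bystander: loose black plug with a white nose, 52 x 10 x 10 mm, lying on the bench. Origin: centre of its underside.
- plug_b: bystander: a second such plug.
- jar: bystander: small jar, 38 mm across, 45 mm high, loose. Origin: centre of its underside.
- meter: bystander: grey hand-held power meter lying flat, 130 x 70 x 26 mm, loose. Origin: centre of its underside.
- tape: bystander: roll of paper tape lying flat, 90 mm across, 20 mm high, loose. Origin: centre of its underside.
- screwdriver: bystander: yellow-handled screwdriver, 160 mm long, lying on the bench. Origin: under its middle.
There are look-alikes about, which are no part of the job. What is shaped like the cassette but red is not meant. Leave any green or yellow look-alike of the dock alone.

How it is judged:
By the outcome, as a careful person would: the job done as asked, in the order asked, and still so for the second after the job is handed in, while the arm keeps its last pose, push and grip.
It also fails if it takes over 53 s, if anything falls off the work surface, if the arm or the gripper's body presses on something with over 40 N, if the wrist force passes 120 N, or if a joint passes its speed limit or range.

## Working session

There is one attempt and no reset: what is moved stays moved. The work goes in short steps, Python scripts to look and compute and a tool call to move; the robot and the scene stay as the last step left them, time stands still between calls to the robot, and variables do not carry over. Pictures are saved under pics/ and viewed, and the job is handed in when it is done.

Besides the shell and the picture viewer there is one more tool, called after "Request:" as a command line: name --argument value ..., lists and objects as JSON in quotes. jog_arm: Moves the arm, as the interface text tells. Its arguments: {"type":"object","properties":{"plan":{"type":"array"},"grip":{"type":"number"},"squeeze":{"type":"number"}},"required":["plan"]}

```bash
mkdir -p pics; cat > h.py <<'E'
import numpy as np, cv2
from rig import env, vision, close_job, spotter
def cam(n):
    c=vision.camera_info(n); R=cv2.Rodrigues(np.array(c['rvec'],float))[0]; return c,R,np.array(c['tvec'],float).ravel()
def cloud(n,d):
    c,R,t=cam(n); v,u=np.mgrid[0:d.shape[0],0:d.shape[1]]
    P=np.stack([(u-c['cx'])/c['fx']*d,(v-c['cy'])/c['fy']*d,d],-1)
    W=(P-t)@R; W[d<=0]=np.nan; return W
E
python3 - <<'E'
from h import *
s=env.observe(); print(s)
for n in ['scene','top']:
    p,d=vision.get_image(n); cv2.imwrite(f'pics/{n}0.png',p[...,::-1]); np.savez(f'{n}0.npz',p=p,d=d)
    c,R,t=cam(n); print(n,-R.T@t, c['fx'], R[2])
E
```

```text
{'time_s': 0.0, 'q': array([-8.18932449e+01,  2.18424353e+01,  7.43850175e+01,  1.25461606e-03,
        8.38560756e+01, -1.23340514e+01]), 'qvel': array([ 0.02328352, -0.06444557,  0.0311303 ,  0.02749845, -0.00553031,
       -0.01058228]), 'joint_efforts': array([ 2.03715957e-03, -4.48458302e+01, -2.31271183e+01, -9.93390108e-05,
        4.78986825e-03, -1.49996112e-05]), 'position': array([ 0.19205979, -0.51507579,  0.23069667]), 'tool_rot': array([[ 9.37034351e-01,  3.49237157e-01, -1.84028445e-04],
       [ 3.49237047e-01, -9.37033293e-01,  1.44634677e-03],
       [ 3.32677256e-04, -1.41954616e-03, -9.99998937e-01]]), 'ft_force': array([-0.52134051,  0.4806934 , -0.59547782]), 'wrist_torque': array([-0.01370832, -0.02533058, -0.01386055]), 'grip_width': 0.08542706121833275}
scene [1.35087243 0.95762572 1.0186769 ] 464.2331768765093 [-0.51235518 -0.6178535  -0.59644716]
top [0.43304185 0.00327568 1.38767014] 413.0024306206695 [ 0.1012319  -0.00602666 -0.9948446 ]
```

View pics/scene0.png

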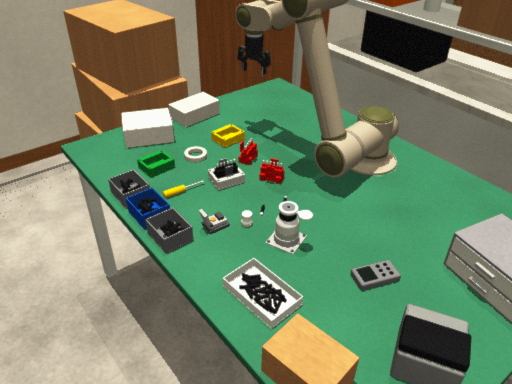

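View pics/top0.png

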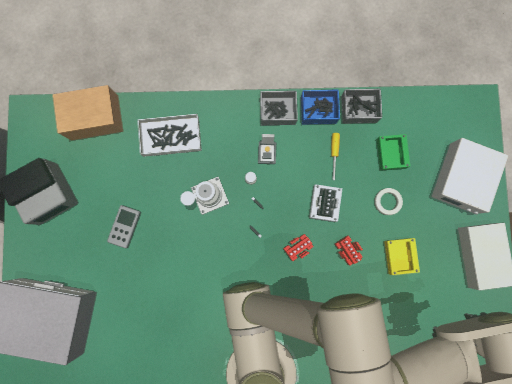

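The scene and top pictures agree. The dispenser is at top pixel (207,192) with its lid at (188,199). The black cassette in the aluminium dock is at (326,202). Red look-alikes are at (299,247) and (349,250), and the green and yellow docks are elsewhere.

```bash
python3 - <<'E'
from h import *
z=np.load('top0.npz'); p,d=z['p'],z['d']; W=cloud('top',d)
for (a,b,c,e) in [(165,170,240,220),(300,175,355,230)]:
    cr=cv2.resize(p[b:e,a:c],None,fx=9,fy=9,interpolation=cv2.INTER_NEAREST)[...,::-1]; cv2.imwrite(f'pics/c{a}.png',cr)
def rect(m,lo,hi):
    P=W[m&(W[...,2]>lo)&(W[...,2]<hi)]
    r=cv2.minAreaRect((P[:,:2]*1000).astype(np.float32)); print(lo,hi,len(P),r,P.mean(0),np.median(P[:,2]))
    return P
for q in ['dispenser','dock','cassette','pump']:
    for o in spotter.trace('top',q)[:4]:
        m=o['pixels']; print(q,o['score'],o['rect'],np.nanmean(W[m],0), np.nanpercentile(W[m][:,2],[5,50,95]))
m=np.zeros(d.shape,bool); m[170:220,170:240]=1
rect(m,.125,.145); rect(m,-.002,.012)
m[:]=0; m[175:230,300:355]=1
rect(m,.03,.045); rect(m,.05,.1); rect(m,.078,.1);rect(m,.0,.1)
print(np.round(W[175:230:3,305:350:3,2]*1000).astype(int))
E
```

```text
dispenser 0.79 [178.8, 176.9, 233.1, 214.6] [0.57478437 0.16249751 0.07205526] [0.00047256 0.0858257  0.13846265]
dock 0.94 [311.0, 184.1, 339.3, 220.5] [ 0.54370276 -0.22371553  0.03467291] [0.00575236 0.03737089 0.04366541]
dock 0.88 [383.9, 236.6, 419.7, 275.6] [ 0.36567552 -0.46910081  0.02313243] [0.00301339 0.02580957 0.04138294]
dock 0.78 [378.0, 132.8, 409.5, 170.8] [ 0.70970332 -0.46124453  0.02384222] [0.00465225 0.02591809 0.04187566]
cassette 0.83 [338.1, 235.8, 361.4, 264.7] [ 0.38852052 -0.29434906  0.04717804] [0.01385339 0.05135654 0.07493068]
cassette 0.73 [313.6, 190.6, 341.4, 216.7] [ 0.54338696 -0.22499595  0.05421355] [0.01821351 0.05856656 0.08175827]
cassette 0.67 [283.2, 234.5, 313.3, 261.4] [ 0.40289744 -0.12974067  0.04800781] [0.01883926 0.05166235 0.07467479]
pump 0.85 [179.5, 180.8, 210.2, 202.6] [0.57693067 0.17428167 0.13451546] [0.12920876 0.13474383 0.14012344]
0.125 0.145 468 ((572.108154296875, 179.34109497070312), (57.87432098388672, 107.65065002441406), 26.959074020385742) [0.57579069 0.17638506 0.13443799] 0.1345583257550219
-0.002 0.012 2348 ((5
[... 6412 characters left out ...]
        4                    2                    2
                    -1                    0                    4
                    -3                    3                   -4
                    -1                    2                   -2
                     4                   -4                    6]
 [                  -1                    1                   -5
                     0                   -2                    0
                    -7                    0                   -2
                     0                    0                   -5
                     0                    1                    3]]<stdin>:16: RuntimeWarning: invalid value encountered in cast
```

```bash
python3 - <<'E'
from h import *
z=np.load('top0.npz'); p,d=z['p'],z['d']; W=cloud('top',d)
print(np.round(np.nan_to_num(W[176:214:2,176:232:3,2])*1000).astype(int))
E
```

```text
[[  3   0   6   3   2  -1  -1   4   4   2   1   4   0  -3   1  -4   2   2
    0]
 [ -1   1  -2  -1   0   2  -4  -4   5   4   6   2  -5   4   4   1  -3  -1
    4]
 [ -1   3   5  -5   0  -2   4   3   0   2   2   5   4   3   5   3   1  -1
   -3]
 [ -1   1   0  -2   0  -2   1   0   0 136 136 135   5   8   9   0   1   4
   -3]
 [  0  -2   0   4   1  -5   2   2 137 136 135 132 134  83  10   6   0   2
   -3]
 [ -2   2   2   6  -1   0   5 136 136 137 139 139 140  89  29   1   2  -4
    0]
 [ -3  -2   3  -1   0   7   8 138 135 141 135 135 138  93  56   5   2   0
    4]
 [  3   1  -3  -3   0   5   2 137 135 135 139 139 138  96  83   7   6   3
    0]
 [  3  -2   3 134 128 128   8 136 136 134 135 137 136  92  87  29   8   2
    4]
 [ -1   2 131 134 133 137 137 136 137 135 135 139 133  96  82  28   3   2
    4]
 [  3  -3 134 134 131 131 130 131 135 140 136 133 136  95  84  29   7  -2
    6]
 [  4   1 134 132 131 132 133  85 137 136 133 136 102  91  60  12   3   3
    4]
 [ -2  -2 137 135 128 130 129   1  88 133 135 100  92  80   0   6   5   4
    1]
 [  1   0 133 131 128 133  -2   9  29  89  91  92  87  57  30  -1   9  11
    3]
 [  3   5   1 134 132  -1  -1   0  11  28  73  76  53  35   4   6  15  -2
    0]
 [ -4   4   1   5  -2   2  -4  -4   4   3  25  25  29   8   1   5  -3   0
    3]
 [  0   7   1   5   4  -2   1   2   7   5   1   6   7   9   5   2   2   1
   -5]
 [  2   0   0   0  -6   1   2  -1   1  11   5   6   6  -1   0   5   1   0
    3]
 [  3   1  -5  -2   4   2   4  -2  -1   5   1   7   0  -1   0   5   0   1
   -1]]
```

```bash
python3 - <<'E'
from h import *
z=np.load('scene0.npz'); p=z['p']
cv2.imwrite('pics/sc.png',cv2.resize(p[140:260,195:325],None,fx=5.0,fy=5.0,interpolation=cv2.INTER_CUBIC)[...,::-1])
E
```

```text
(no output)
```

View pics/c165.png

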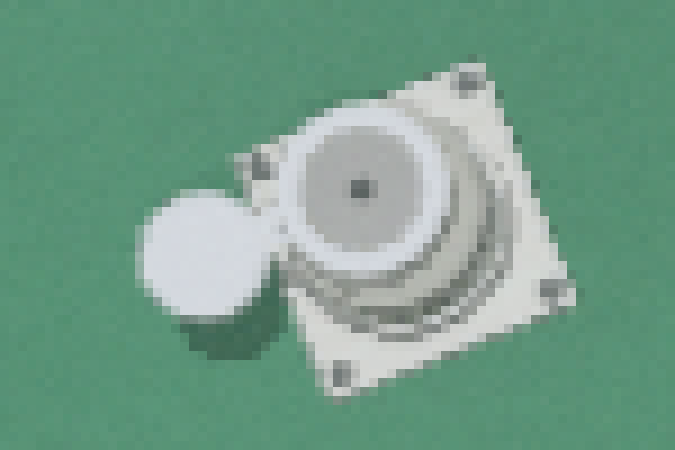

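View pics/c300.png

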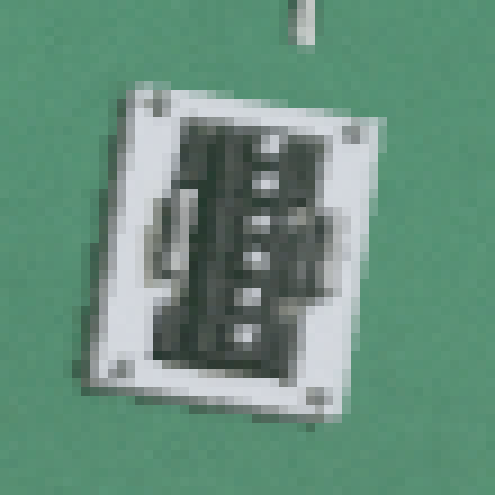

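View pics/sc.png

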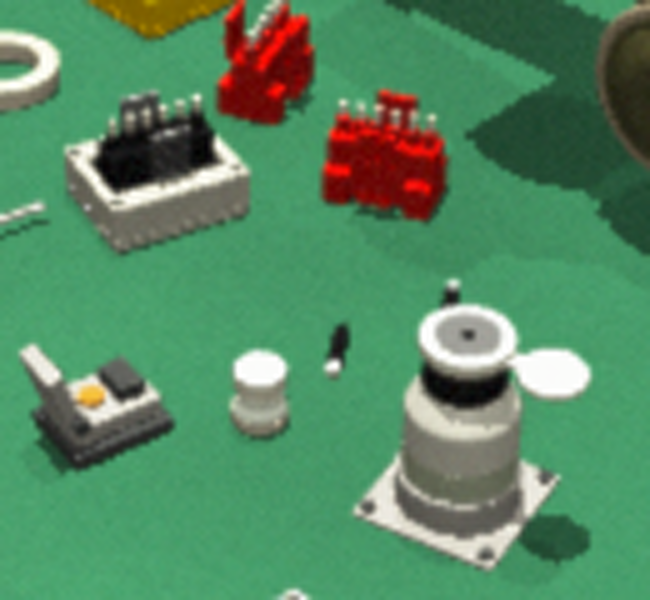

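```bash
cat >> h.py <<'E'
def ray(n,u,v,zw):
    c,R,t=cam(n); C=-R.T@t; r=R.T@np.array([(u-c['cx'])/c['fx'],(v-c['cy'])/c['fy'],1]); return C+r*(zw-C[2])/r[2]
def proj(n,P):
    c,R,t=cam(n); K=np.array([[c['fx'],0,c['cx']],[0,c['fy'],c['cy']],[0,0,1]]); q=K@(R@np.asarray(P).T+t[:,None]); return (q[:2]/q[2]).T
E
python3 - <<'E'
from h import *
from scipy.optimize import minimize
g=lambda x,y,a,b,z: ray('top',x/9-.5+a,y/9-.5+b,z)
dish=g(361.5,187,165,170,.135); lid=g(203,255,165,170,.131); print('dish',dish,'lid',lid,np.linalg.norm((dish-lid)[:2]))
f=[g(x,y,165,170,.004) for x,y in [(484,65),(575,300),(335,397)]]; print('foot c',(f[0]+f[2])/2, np.linalg.norm(f[0]-f[1]),np.linalg.norm(f[2]-f[1]))
D=[g(x,y,300,175,.038) for x,y in [(135,88),(383,120),(342,415),(95,378)]]
print(np.array(D),np.mean(D,0)); 
for i in range(4):
    e=D[(i+1)%4]-D[i]; print(np.linalg.norm(e),np.degrees(np.arctan2(e[1],e[0])))
T=[g(x,y,300,175,.084) for x,y in [(270,145),(265,185),(260,224),(255,260),(249,297),(243,335)]]
e=T[0]-T[-1];print('tips',np.array(T),np.mean(T,0),np.degrees(np.arctan2(e[1],e[0])))
# silhouette fits with scene cam: dish
z=np.load('scene0.npz'); W=cloud('scene',z['d'])
m=(W[...,2]>.125)&(W[...,2]<.145)&(abs(W[...,0]-dish[0])<.06)&(abs(W[...,1]-dish[1])<.09)
P=W[m]; 
A=P[np.linalg.norm(P[:,:2]-dish[:2],axis=1)<.034]; B=P[np.linalg.norm(P[:,:2]-lid[:2],axis=1)<.024]
for Q in (A,B):
    (cx,cy),r=cv2.minEnclosingCircle((Q[:,:2]*1000).astype(np.float32)); print('scene',len(Q),Q.mean(0),cx,cy,r)
m=(W[...,2]>.034)&(W[...,2]<.043)&(np.linalg.norm(W[...,:2]-np.mean(D,0)[:2],axis=-1)<.085)
print(cv2.minAreaRect((W[m][:,:2]*1000).astype(np.float32)))
print('proj dish scene',proj('scene',[dish,lid,np.mean(T,0)]))
E
```

```text
dish [0.58396277 0.15868979 0.135     ] lid [0.56253149 0.21323976 0.131     ] 0.05860886990758026
foot c [0.58301254 0.15706287 0.004     ] 0.09524968955521666 0.0962029588890385
[[ 0.6066089  -0.19130477  0.038     ]
 [ 0.59256473 -0.28163908  0.038     ]
 [ 0.48512511 -0.26181309  0.038     ]
 [ 0.50079381 -0.17262879  0.038     ]] [ 0.54627314 -0.22684643  0.038     ]
0.09141950720321523 -98.83695946869867
0.10925357118557193 169.54474028252844
0.09055025407224916 80.03545477983046
0.10745056972863158 -10.009416384664119
tips [[ 0.57922556 -0.23158404  0.084     ]
 [ 0.56507005 -0.22921313  0.084     ]
 [ 0.55129954 -0.22686244  0.084     ]
 [ 0.53861787 -0.22456155  0.084     ]
 [ 0.52561763 -0.22189847  0.084     ]
 [ 0.51229213 -0.21922605  0.084     ]] [ 0.5453538  -0.22555761  0.084     ] -10.460777236957052
scene 226 [0.58478636 0.16280009 0.1338599 ] 582.4920043945312 160.666748046875 31.217138290405273
scene 121 [0.5623242  0.21357024 0.13006188] 561.1814575195312 212.4600830078125 23.530773162841797
((546.7779541015625, -223.78384399414062), (93.7343521118164, 113.90910339355469), 77.3844223022461)
proj dish scene [[287.45586099 206.77614814]
 [304.76312855 214.14384012]
 [225.27415407 161.44175454]]
```

Request:
jog_arm --plan '[[[0.4, -0.33, 0, 0, 0, 0], [0.8, -0.66, 0, 0, 0, 0], [0.8, -0.66, 0, 0, 0, 0], [0.8, -0.66, 0, 0, 0, 0], [0.8, -0.66, 0, 0, 0, 0], [0.8, -0.66, 0, 0, 0, 0], [0.8, -0.66, 0, 0, 0, 0], [0.8, -0.66, 0, 0, 0, 0], [0.8, -0.66, 0, 0, 0, 0], [0.8, -0.66, 0, 0, 0, 0]]]' --grip -1

```text
time_s: 1.3
position: [0.3899, -0.1726, 0.2315]
tool_rot: [[0.937, 0.349, 0.0], [0.349, -0.937, -0.0], [0.0, 0.0, -1.0]]
ft_force: [0.8, -0.2, -0.0]
grip_width: -0.0002
```

```bash
cat > go.py <<'E'
import sys
from h import *
x,y,z=map(float,sys.argv[1:4]); s=env.observe(); R=s['tool_rot']
e=R.T@(np.array([x,y,z])-s['position']); print('t',s['time_s'],'pos',s['position'].round(4),'units',(e/.04).round(3),'F',s['ft_force'].round(1),'w',s['grip_width'].round(4))
if len(sys.argv)>4:
    a=np.radians(float(sys.argv[4])); Rt=np.array([[-np.sin(a),np.cos(a),0],[np.cos(a),np.sin(a),0],[0,0,-1]]).T
    Rt=np.column_stack([[-np.sin(a),np.cos(a),0],[np.cos(a),np.sin(a),0],[0,0,-1]])
    print('turn units',(cv2.Rodrigues(R.T@Rt)[0].ravel()/.15).round(3),'q',s['q'].round(1))
E
python3 go.py .5835 .159 .2 -100
```

```text
Traceback (most recent call last):
  File "go.py", line 4, in <module>
    e=R.T@(np.array([x,y,z])-s['position']); print('t',s['time_s'],'pos',s['position'].round(4),'units',(e/.04).round(3),'F',s['ft_force'].round(1),'w',s['grip_width'].round(4))
                                                                                                                                                        ^^^^^^^^^^^^^^^^^^^^^
AttributeError: 'float' object has no attribute 'round'
```

```bash
sed -i "s/s\['grip_width'\].round(4)/round(s['grip_width'],4)/" go.py; python3 go.py .5835 .159 .2 -100
```

```text
t 1.3 pos [ 0.3899 -0.1726  0.2315] units [ 7.429 -6.079  0.786] F [ 0.8 -0.2 -0. ] w -0.0002
turn units [ 2.000e-03 -2.000e-03  3.541e+00] q [-39.9   9.3  92.3  -0.   78.4  29.7]
```

Request:
jog_arm --plan '[[[0.8, -0.65, 0, 0, 0, 0], [0.8, -0.65, 0, 0, 0, 0], [0.8, -0.65, 0, 0, 0, 0], [0.8, -0.65, 0, 0, 0, 0], [0.8, -0.65, 0, 0, 0, 0], [0.8, -0.65, 0, 0, 0, 0], [0.8, -0.65, 0.1, 0, 0, 0], [0.8, -0.65, 0.2, 0, 0, 0], [0.6, -0.5, 0.2, 0, 0, 0], [0.43, -0.38, 0.2, 0, 0, 0]]]'

```text
time_s: 2.3
position: [0.5835, 0.1595, 0.2026]
tool_rot: [[0.937, 0.351, -0.0], [0.351, -0.937, 0.0], [-0.0, -0.0, -1.0]]
ft_force: [-0.1, -0.4, 0.2]
grip_width: 0.0001
```

```bash
python3 go.py .5835 .159 .14 -100
```

```text
t 2.3 pos [0.5835 0.1595 0.2026] units [-0.005  0.012  1.566] F [-0.1 -0.4  0.2] w 0.0001
turn units [-1.000e-03  1.000e-03  3.551e+00] q [ 4.1 28.5 67.9  0.  83.5 73.6]
```

Request:
jog_arm --plan '[[[0, 0, 0.4, 0, 0, 0], [0, 0, 0.5, 0, 0, 0], [0, 0, 0.4, 0, 0, 0], [0, 0, 0.2, 0, 0, 0], [0, 0, 0.05, 0, 0, 0], [0, 0, 0, 0, 0, 0]]]'

```text
time_s: 2.9
position: [0.5831, 0.1575, 0.1417]
tool_rot: [[0.937, 0.349, 0.001], [0.349, -0.937, 0.0], [0.001, 0.0, -1.0]]
ft_force: [0.8, 0.8, 0.9]
grip_width: -0.0004
```

```bash
python3 - <<'E'
from h import *
p,d=vision.get_image('scene'); cv2.imwrite('pics/s1.png',cv2.resize(p[150:260,235:345],None,fx=5,fy=5,interpolation=cv2.INTER_CUBIC)[...,::-1])
p,d=vision.get_image('top'); cv2.imwrite('pics/t1.png',cv2.resize(p[150:260,155:265],None,fx=5,fy=5,interpolation=cv2.INTER_CUBIC)[...,::-1])
E
python3 go.py .5835 .159 .123
```

```text
t 3.0 pos [0.5833 0.1575 0.1422] units [ 0.018 -0.033  0.48 ] F [0.8 0.1 0. ] w 0.0002
```

View pics/s1.png

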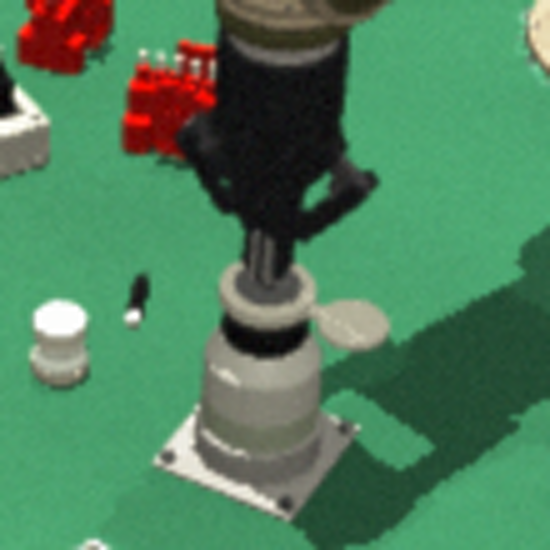

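View pics/t1.png

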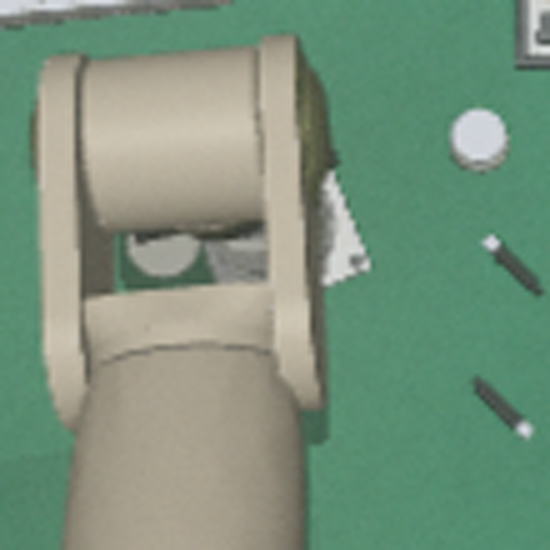

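The shut fingers sit over the dish centre (scene crop 268,280; dish ellipse centre about 268,290). Now pressing gradually.

Request:
jog_arm --plan '[[[0, -0.02, 0.1, 0, 0, 0], [0, 0, 0.1, 0, 0, 0], [0, 0, 0.06, 0, 0, 0], [0, 0, 0.06, 0, 0, 0], [0, 0, 0.05, 0, 0, 0], [0, 0, 0, 0, 0, 0]]]'

```text
time_s: 3.6
position: [0.5828, 0.1584, 0.127]
tool_rot: [[0.937, 0.349, 0.001], [0.349, -0.937, 0.0], [0.001, 0.0, -1.0]]
ft_force: [-1.8, 0.7, 7.3]
grip_width: -0.0001
```

Request:
jog_arm --plan '[[[0, 0, 0.05, 0, 0, 0], [0, 0, 0.03, 0, 0, 0], [0, 0, 0, 0, 0, 0]]]'

```text
time_s: 3.9
position: [0.5829, 0.1584, 0.125]
tool_rot: [[0.937, 0.349, 0.002], [0.349, -0.937, 0.0], [0.002, 0.001, -1.0]]
ft_force: [-4.2, -0.4, 12.8]
grip_width: 0.0004
```

Request:
jog_arm --plan '[[[0, 0, 0.03, 0, 0, 0], [0, 0, 0.02, 0, 0, 0], [0, 0, 0, 0, 0, 0], [0, 0, 0, 0, 0, 0]]]'

```text
time_s: 4.3
position: [0.583, 0.1584, 0.1249]
tool_rot: [[0.937, 0.35, 0.004], [0.35, -0.937, 0.0], [0.004, 0.001, -1.0]]
ft_force: [-9.2, -1.2, 25.6]
grip_width: -0.0001
```

Hard stop at 0.125 m, which is full 10 mm travel, with 25 N. Lifting off.

Request:
jog_arm --plan '[[[0, 0, -0.2, 0, 0, 0], [0, 0, -0.3, 0, 0, 0], [0, 0, -0.5, 0, 0, 0], [0, 0, -0.7, 0, 0, 0], [0, 0, -0.7, 0, 0, 0], [0, 0, -0.4, 0, 0, 0], [0, 0, 0, 0, 0, 0]]]'

```text
time_s: 5.0
position: [0.5832, 0.1583, 0.2355]
tool_rot: [[0.937, 0.349, 0.004], [0.349, -0.937, 0.0], [0.004, 0.001, -1.0]]
ft_force: [0.1, 0.1, -0.2]
grip_width: -0.0002
```

```bash
python3 go.py .546 -.2265 .235 -100
```

```text
t 5.0 pos [0.5832 0.1583 0.2355] units [-4.231e+00  8.689e+00  7.000e-03] F [ 0.1  0.1 -0.2] w -0.0002
turn units [ 1.000e-03 -2.600e-02  3.542e+00] q [ 4.  27.1 64.9 -0.  87.8 73.5]
```

Request:
jog_arm --plan '[[[-0.3, 0.6, 0, 0, 0, 0], [-0.44, 0.9, 0, 0, 0, 0], [-0.44, 0.9, 0, 0, 0, 0], [-0.44, 0.9, 0, 0, 0, 0], [-0.44, 0.9, 0, 0, 0, 0], [-0.44, 0.9, 0, 0, 0, 0], [-0.44, 0.9, 0, 0, 0, 0], [-0.44, 0.9, 0, 0, 0, 0], [-0.44, 0.9, 0, 0, 0, 0], [-0.41, 0.88, 0, 0, 0, 0]]]' --grip 1

```text
time_s: 6.0
position: [0.5445, -0.2276, 0.2318]
tool_rot: [[0.937, 0.349, -0.002], [0.349, -0.937, 0.001], [-0.002, -0.002, -1.0]]
ft_force: [0.4, -0.8, -0.4]
grip_width: 0.0853
```

Request:
jog_arm --plan '[[[0, 0, 0, 0, 0, 0.6], [0, 0, 0, 0, 0, 0.7], [0, 0, 0, 0, 0, 0.7], [0, 0, 0, 0, 0, 0.7], [0, 0, 0, 0, 0, 0.6], [0, 0, 0, 0, 0, 0.24], [0, 0, 0, 0, -0.02, 0], [0, 0, 0, 0, 0, 0]]]'

```text
time_s: 6.8
position: [0.5451, -0.2261, 0.2324]
tool_rot: [[0.985, -0.172, -0.005], [-0.172, -0.985, 0.001], [-0.005, -0.001, -1.0]]
ft_force: [0.5, 0.0, 0.4]
grip_width: 0.0853
```

```bash
python3 go.py .546 -.2265 .16 -100
python3 - <<'E'
from h import *
p,d=vision.get_image('scene'); cv2.imwrite('pics/s2.png',cv2.resize(p[100:260,185:345],None,fx=3.7,fy=3.7,interpolation=cv2.INTER_CUBIC)[...,::-1])
W=cloud('scene',d); m=(np.hypot(W[...,0]-.5835,W[...,1]-.159)<.034)&(W[...,2]>.1); print(np.percentile(W[m][:,2],[10,50,90]))
p,d=vision.get_image('top'); cv2.imwrite('pics/t2.png',cv2.resize(p[150:260,265:375],None,fx=5,fy=5,interpolation=cv2.INTER_CUBIC)[...,::-1])
E
```

```text
t 6.8 pos [ 0.5451 -0.2261  0.2324] units [0.032 0.008 1.809] F [0.5 0.  0.4] w 0.0853
turn units [-0.004  0.032  0.009] q [-34.   26.   67.3  -0.1  87.   65.9]
[0.10769816 0.13303214 0.13694943]
```

View pics/s2.png

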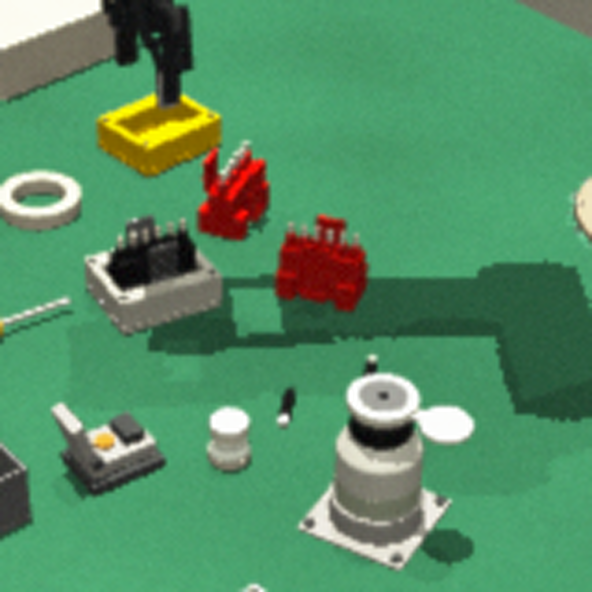

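View pics/t2.png

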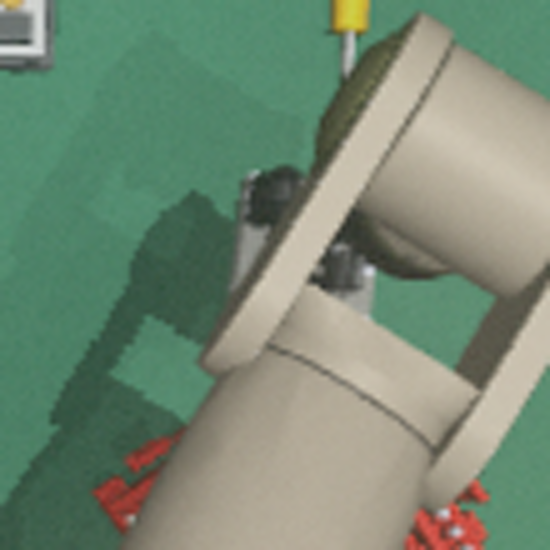

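The picture shows the dish back up (measured 0.133–0.137 m). Lowering over the catches.

Request:
jog_arm --plan '[[[0.02, 0, 0.3, 0, 0.03, 0], [0, 0, 0.5, 0, 0, 0], [0, 0, 0.5, 0, 0, 0], [0, 0, 0.5, 0, 0, 0], [0, 0, 0.4, 0, 0, 0], [0, 0, 0.3, 0, 0, 0], [0, 0, 0.1, 0, 0, 0], [0, 0, 0, 0, 0, 0]]]'

```text
time_s: 7.7
position: [0.5462, -0.2263, 0.1291]
tool_rot: [[0.985, -0.173, 0.001], [-0.173, -0.985, 0.0], [0.001, -0.0, -1.0]]
ft_force: [-0.5, 0.5, 1.1]
grip_width: 0.0854
```

```bash
python3 go.py .546 -.2265 .043 -100
python3 - <<'E'
from h import *
p,d=vision.get_image('scene'); cv2.imwrite('pics/s3.png',cv2.resize(p[120:220,165:285],None,fx=5,fy=5,interpolation=cv2.INTER_CUBIC)[...,::-1])
E
```

```text
t 7.7 pos [ 0.5462 -0.2263  0.1291] units [-0.006  0.007  2.153] F [-0.5  0.5  1.1] w 0.0854
turn units [-0.002 -0.007  0.004] q [-34.   30.9  76.7   0.   72.4  66. ]
```

View pics/s3.png

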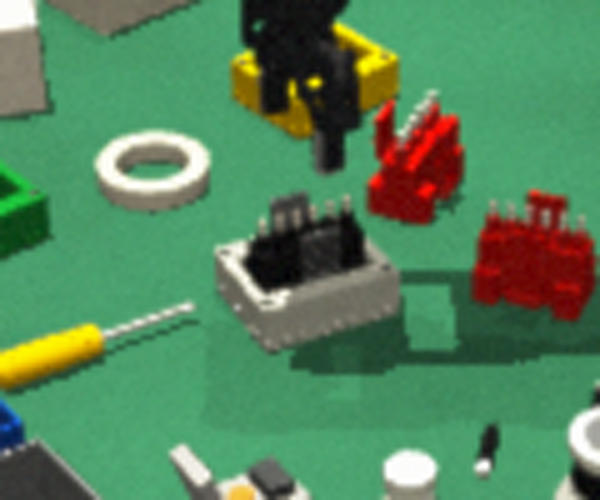

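Request:
jog_arm --plan '[[[0, 0, 0.2, 0, 0, 0], [0, 0, 0.3, 0, 0, 0], [0, 0, 0.3, 0, 0, 0], [0, 0, 0.3, 0, 0, 0], [0, 0, 0.3, 0, 0, 0], [0, 0, 0.3, 0, 0, 0], [0, 0, 0.2, 0, 0, 0], [0, 0, 0.15, 0, 0, 0], [0, 0, 0.08, 0, 0, 0], [0, 0, 0, 0, 0, 0]]]'

```text
time_s: 8.75
position: [0.5463, -0.2263, 0.0439]
tool_rot: [[0.985, -0.173, 0.001], [-0.173, -0.985, -0.0], [0.001, -0.0, -1.0]]
ft_force: [0.4, -0.5, 0.0]
grip_width: 0.0853
```

```bash
python3 go.py .546 -.2265 .043 -100
python3 - <<'E'
from h import *
p,d=vision.get_image('scene'); cv2.imwrite('pics/s4.png',cv2.resize(p[120:220,165:285],None,fx=5,fy=5,interpolation=cv2.INTER_CUBIC)[...,::-1])
E
```

```text
t 8.75 pos [ 0.5463 -0.2263  0.0439] units [-0.007  0.005  0.022] F [ 0.4 -0.5  0. ] w 0.0853
turn units [-0.001 -0.008  0.002] q [-34.   36.7  82.    0.   61.2  66. ]
```

View pics/s4.png

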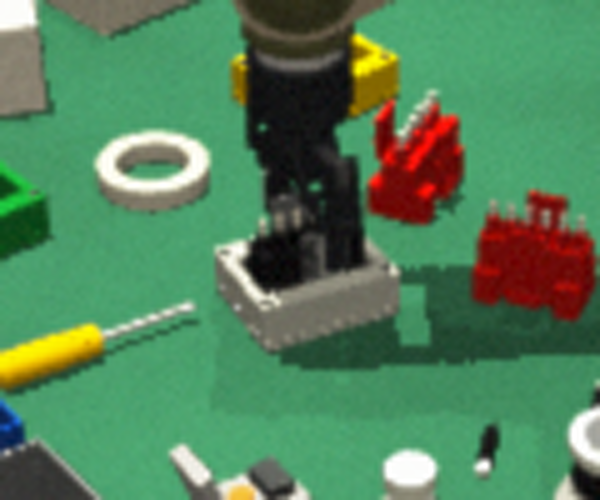

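The fingers straddle both pads at crop (340,240) and (275,200). Closing.

Request:
jog_arm --plan '[[[0, 0, 0, 0, 0, 0], [0, 0, 0, 0, 0, 0], [0, 0, 0, 0, 0, 0], [0, 0, 0, 0, 0, 0], [0, 0, 0, 0, 0, 0], [0, 0, 0, 0, 0, 0]]]' --grip -1 --squeeze 35

```text
time_s: 9.4
position: [0.5469, -0.2269, 0.046]
tool_rot: [[0.985, -0.173, 0.004], [-0.173, -0.985, -0.002], [0.004, 0.001, -1.0]]
ft_force: [-3.1, 0.2, 11.7]
grip_width: 0.0429
```

```bash
python3 go.py .546 -.2265 .043 -100
python3 - <<'E'
from h import *
p,d=vision.get_image('scene'); cv2.imwrite('pics/s5.png',cv2.resize(p[140:210,195:265],None,fx=8,fy=8,interpolation=cv2.INTER_CUBIC)[...,::-1])
E
```

```text
t 9.4 pos [ 0.5469 -0.2269  0.046 ] units [-0.025 -0.005  0.074] F [-3.1  0.2 11.7] w 0.0429
turn units [ 0.01  -0.028  0.002] q [-34.   36.6  81.9   0.   61.2  66. ]
```

View pics/s5.png

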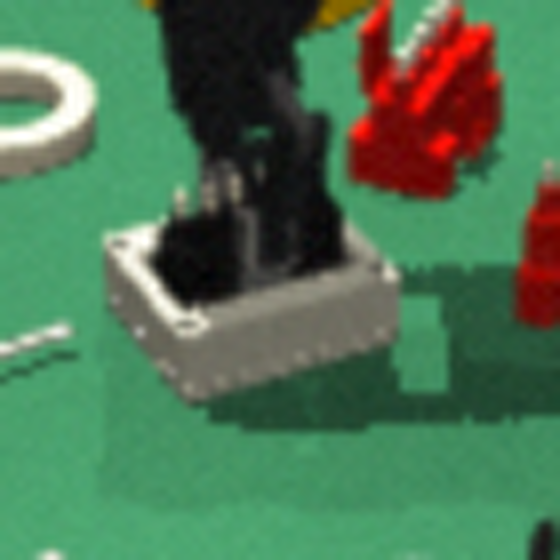

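Request:
jog_arm --plan '[[[0, 0, -0.05, 0, 0, 0], [0, 0, -0.05, 0, 0, 0], [0, 0, -0.05, 0, 0, 0], [0, 0, -0.05, 0, 0, 0], [0, 0, -0.05, 0, 0, 0], [0, 0, 0, 0, 0, 0]]]'

```text
time_s: 10.05
position: [0.5465, -0.2263, 0.0543]
tool_rot: [[0.985, -0.173, 0.002], [-0.173, -0.985, -0.0], [0.002, 0.0, -1.0]]
ft_force: [0.1, 0.3, -2.4]
grip_width: 0.043
```

Lifting with about 2.4 N load, close to the cassette's weight, so the catches are clear. Continuing.

Request:
jog_arm --plan '[[[0, 0, -0.1, 0, 0, 0], [0, 0, -0.2, 0, 0, 0], [0, 0, -0.3, 0, 0, 0], [0, 0, -0.4, 0, 0, 0], [0, 0, -0.5, 0, 0, 0], [0, 0, -0.6, 0, 0, 0], [0, 0, -0.6, 0, 0, 0], [0, 0, -0.6, 0, 0, 0], [0, 0, -0.5, 0, 0, 0], [0, 0, -0.4, 0, 0, 0]]]'

```text
time_s: 11.05
position: [0.5461, -0.2263, 0.2247]
tool_rot: [[0.985, -0.173, 0.004], [-0.173, -0.985, -0.002], [0.004, 0.001, -1.0]]
ft_force: [-0.3, 0.6, -2.3]
grip_width: 0.0427
```

Request:
jog_arm --plan '[[[0, 0, -0.2, 0, 0, 0], [0, 0, -0.1, 0, 0, 0], [0, 0, 0, 0, 0, 0]]]'

```text
time_s: 11.35
position: [0.546, -0.2262, 0.2343]
tool_rot: [[0.985, -0.173, 0.002], [-0.173, -0.985, -0.0], [0.002, 0.0, -1.0]]
ft_force: [-0.6, 0.3, -2.5]
grip_width: 0.0427
```

```bash
python3 go.py .5835 .159 .235 -80
python3 - <<'E'
from h import *
p,d=vision.get_image('scene'); cv2.imwrite('pics/s6.png',cv2.resize(p[60:210,165:315],None,fx=4,fy=4,interpolation=cv2.INTER_CUBIC)[...,::-1])
E
```

```text
t 11.35 pos [ 0.546  -0.2262  0.2343] units [-0.746 -9.647 -0.019] F [-0.6  0.3 -2.5] w 0.0427
turn units [ 2.000e-03 -1.100e-02 -2.325e+00] q [-34.   25.8  67.3   0.   86.8  66. ]
```

View pics/s6.png

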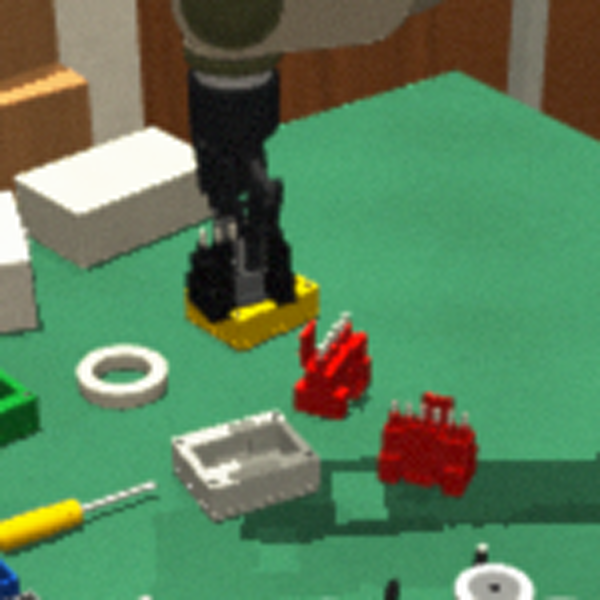

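The cassette hangs level in the gripper and the dock is empty. Carrying it over.

Request:
jog_arm --plan '[[[-0.02, -0.3, 0, 0, 0, 0], [-0.05, -0.6, 0, 0, 0, 0], [-0.06, -0.8, 0, 0, 0, 0], [-0.06, -0.8, 0, 0, 0, 0], [-0.06, -0.8, 0, 0, 0, 0], [-0.06, -0.8, 0, 0, 0, 0], [-0.06, -0.8, 0, 0, 0, 0], [-0.06, -0.8, 0, 0, 0, 0], [-0.06, -0.8, 0, 0, 0, 0], [-0.06, -0.8, 0, 0, 0, 0]]]'

```text
time_s: 12.4
position: [0.5745, 0.0673, 0.2335]
tool_rot: [[0.985, -0.173, 0.0], [-0.173, -0.985, 0.0], [0.0, -0.0, -1.0]]
ft_force: [-0.3, -0.5, -3.1]
grip_width: 0.0432
```

Request:
jog_arm --plan '[[[-0.06, -0.8, 0, 0, 0, 0], [-0.06, -0.7, 0, 0, 0, 0], [-0.04, -0.4, 0, 0, 0, 0], [-0.02, -0.2, 0, 0, 0, 0], [0, 0, 0, 0, 0, 0], [0, 0, 0, 0, 0, 0]]]'

```text
time_s: 13.0
position: [0.5825, 0.1483, 0.234]
tool_rot: [[0.985, -0.174, 0.001], [-0.174, -0.985, -0.001], [0.001, 0.0, -1.0]]
ft_force: [0.4, 0.2, -2.3]
grip_width: 0.0426
```

```bash
python3 go.py .5835 .159 .207 -100
python3 - <<'E'
from h import *
p,d=vision.get_image('scene'); np.savez('s7.npz',p=p,d=d); cv2.imwrite('pics/s7.png',cv2.resize(p[140:260,230:350],None,fx=5,fy=5,interpolation=cv2.INTER_CUBIC)[...,::-1])
E
```

```text
t 13.0 pos [0.5825 0.1483 0.234 ] units [-0.022 -0.269  0.674] F [ 0.4  0.2 -2.3] w 0.0426
turn units [ 0.003 -0.008 -0.003] q [  3.   26.9  65.5  -0.   87.5 103.1]
```

View pics/s7.png

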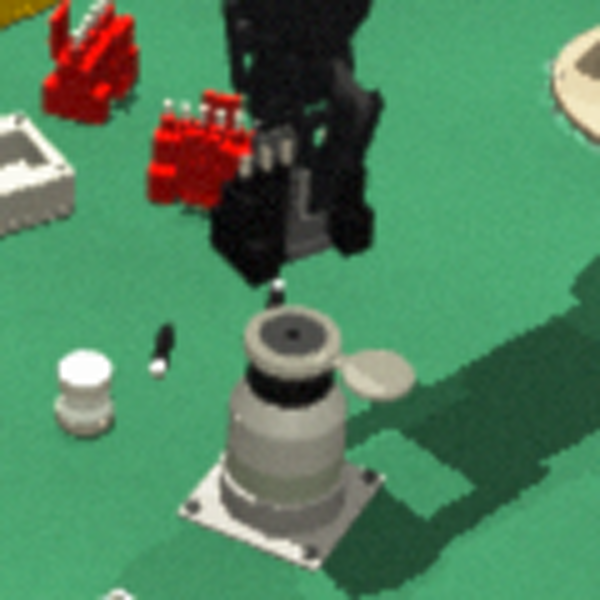

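Request:
jog_arm --plan '[[[-0.02, -0.2, 0.15, 0, 0, 0], [0, -0.07, 0.2, 0, 0, 0], [0, 0, 0.17, 0, 0, 0], [0, 0, 0.1, 0, 0, 0], [0, 0, 0.05, 0, 0, 0], [0, 0, 0, 0, 0, 0], [0, 0, 0, 0, 0, 0]]]'

```text
time_s: 13.75
position: [0.5837, 0.1598, 0.2075]
tool_rot: [[0.985, -0.173, 0.002], [-0.173, -0.985, -0.0], [0.002, -0.0, -1.0]]
ft_force: [0.2, 0.2, -1.3]
grip_width: 0.0429
```

```bash
python3 go.py .5835 .159 .207 -100
python3 - <<'E'
from h import *
p,d=vision.get_image('scene'); np.savez('s8.npz',p=p,d=d)
s=env.observe(); a=np.radians(-10); X=np.array([np.cos(a),np.sin(a),0]);Y=np.array([-np.sin(a),np.cos(a),0]);Z=np.array([0,0,1.])
C=np.array([s['position'][0],s['position'][1],s['position'][2]-.0365])
K=6; x0,y0=235,150
im=cv2.resize(p[y0:y0+95,x0:x0+100],None,fx=K,fy=K,interpolation=cv2.INTER_CUBIC)[...,::-1].copy()
cv2.imwrite('pics/s8a.png',im)
c=np.array([C+X*sx*.042+Y*sy*.0255 for sx,sy in [(1,1),(1,-1),(-1,-1),(-1,1)]])
q=(proj('scene',c)-[x0,y0]+.5)*K; cv2.polylines(im,[q.astype(np.int32)],True,(0,255,255),1)
t=np.array([C+X*k*.0136+Z*.076 for k in np.arange(-2.5,3)]); 
for u in (proj('scene',t)-[x0,y0]+.5)*K: cv2.circle(im,tuple(u.astype(int)),3,(255,0,255),1)
th=np.linspace(0,6.3,40); cc=np.c_[.5835+.03*np.cos(th),.159+.03*np.sin(th),0*th+.135]
cv2.polylines(im,[((proj('scene',cc)-[x0,y0]+.5)*K).astype(np.int32)],True,(0,255,0),1)
cv2.imwrite('pics/s8.png',im)
E
```

```text
t 13.75 pos [0.5837 0.1598 0.2075] units [-0.002  0.02   0.013] F [ 0.2  0.2 -1.3] w 0.0429
turn units [-0.001 -0.013  0.001] q [  4.1  28.3  67.5  -0.   84.1 104.1]
```

View pics/s8a.png

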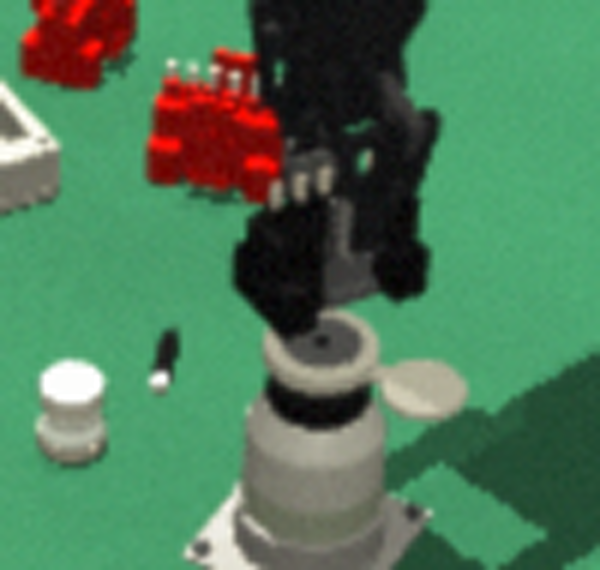

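View pics/s8.png

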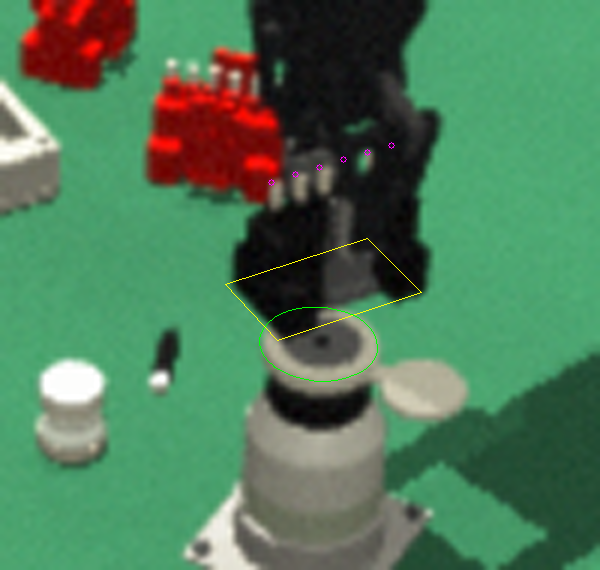

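Request:
jog_arm --plan '[[[0.04, 0.03, 0, 0, 0.01, 0], [0, 0, 0, 0, 0, 0], [0, 0, 0, 0, 0, 0], [0, 0, 0, 0, 0, 0]]]'

```text
time_s: 14.2
position: [0.585, 0.1584, 0.2073]
tool_rot: [[0.985, -0.173, 0.003], [-0.173, -0.985, -0.0], [0.003, -0.0, -1.0]]
ft_force: [-0.1, -0.6, -2.1]
grip_width: 0.0431
```

```bash
python3 go.py .5835 .159 .207 -100
python3 - <<'E'
from h import *
p,d=vision.get_image('scene'); s=env.observe(); a=np.radians(-10); X=np.array([np.cos(a),np.sin(a),0]);Y=np.array([-np.sin(a),np.cos(a),0])
K=10; x0,y0=265,180
cr=np.clip(p[y0:y0+40,x0:x0+50].astype(float)*2.5,0,255).astype(np.uint8)
im=cv2.resize(cr,None,fx=K,fy=K,interpolation=cv2.INTER_CUBIC)[...,::-1].copy()
off=np.array([.6,0])
C=s['position']-[0,0,.0365]
c=np.array([C+X*sx*.042+Y*sy*.0255 for sx,sy in [(1,1),(1,-1),(-1,-1),(-1,1)]])
cv2.polylines(im,[((proj('scene',c)+off-[x0,y0]+.5)*K).astype(np.int32)],True,(0,255,255),1)
cv2.imwrite('pics/s9.png',im)
W=cloud('scene',d); D=(W-C); L=np.stack([D@X,D@Y,D[...,2]],-1)
m=(abs(L[...,0])<.05)&(abs(L[...,1])<.04)&(L[...,2]>-.01)&(L[...,2]<.034)&(p.max(-1)<90)
P=L[m]; print(len(P),'z lo',np.percentile(P[:,2],[1,5]))
for ax,sg in((0,1),(1,1)):
    e=[.042,.0255][ax]; f=P[(abs(P[:,ax]-e)<.007)&(abs(P[:,1-ax])<[.042,.0255][1-ax]-.006)]
    o=f[:,1-ax]; A=np.c_[np.ones(len(f)),o,f[:,2]]; k=np.linalg.lstsq(A,f[:,ax],rcond=None)[0]; print('face',ax,len(f),'pos@mid',k[0]+k[2]*.015,'yaw°',np.degrees(k[1]),'tilt°',np.degrees(k[2]))
for (nm,z0) in(('scene',0),):
    pass
E
```

```text
t 14.2 pos [0.585  0.1584 0.2073] units [-0.039 -0.008  0.008] F [-0.1 -0.6 -2.1] w 0.0431
turn units [-0.    -0.02   0.002] q [  4.   28.4  67.4  -0.   84.  104. ]
314 z lo [-0.00317308  0.0008271 ]
face 0 64 pos@mid 0.038364052831153066 yaw° 0.42994339464617587 tilt° 0.8027944572192621
face 1 112 pos@mid 0.023761695346767822 yaw° 0.1106862633918101 tilt° -3.450198964798958
```

View pics/s9.png

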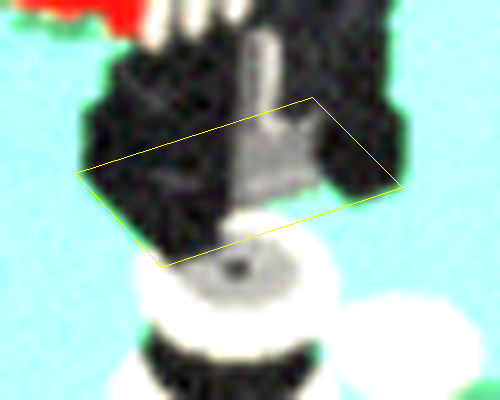

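```bash
python3 - <<'E'
from h import *
s=env.observe(); print(s['position'],abs(s['qvel']).max(),s['grip_width'],s['ft_force'])
W=cloud('scene',vision.get_image('scene')[1]); m=(np.hypot(W[...,0]-.5625,W[...,1]-.2132)<.018)&(W[...,2]>.11)&(W[...,2]<.15); print('lid z',np.median(W[m][:,2]))
print(close_job())
E
```

```text
[0.5849644  0.1584083  0.20731406] 0.07595069367364171 0.04274820651542143 [-0.28592633  0.29609636 -3.15641526]
lid z 0.130213337458904
the job is handed in; nothing more can be done
None
```

I did the whole job in the order asked and handed it in at about 14.3 s. The cassette is held level above the dispenser dish with both catches pinched.

**What I did**
- **Dish:** I pressed it with the shut fingers down to a hard stop at z = 0.125 m, which is the full 10 mm, at about 25 N. It came back up; the depth image reads about 0.135 m, and the lid read 0.130 m at the end.
- **Cassette:** I pinched both catches with a 35 N squeeze and lifted the cassette straight out. The dock is empty in the picture.
- **Hold:** I carried it to the dispenser and stopped with its underside about 36 mm above the dish.

**Last checks**
- **Stillness and contact:** The arm was still. The wrist force was 2–3 N, close to the cassette's own weight, so nothing else was touching.
- **Level:** The tool was level within 0.2°, and the cassette's lower edges in the image match a level cassette. A rough depth fit of one side face gave a 3.5° tilt. I put that down to the catch parts and noise.
- **Centring:** The top-camera estimate puts the cassette within about 1.5 mm of the dish centre. A rougher scene-camera depth check suggested up to about 3.5 mm.
- **Grip width:** It read 43 mm, while 46 mm was given for fully pinched. I took this as both catches fully in.
- **Brief force while closing:** An upward force of about 12 N appeared on the tool as the fingers closed, and it was gone after the lift.
- **Other things on the bench:** I had no contact with any of them that I know of, but I did not re-measure their positions.

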